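# Find the tired platen spring and mark it

## Task

Three sprung mounts for the belt sander's platen stand in a row on the plywood board; one spring has gone soft. With the fingertips, press the three round pads down in turn, from the robot's left to its right, each by about 5 mm or more, and let each come back up, to feel which is softest; then push the tag on that mount fully down and leave the other two tags up. Pick nothing up and leave the things lying around where they are.

Things in the scene. Friction and masses are not known exactly. Their poses are not given: they have to be found in the camera images.
- board: fixed plywood assembly board, 230 mm deep (x) by 620 mm wide (y), 18 mm thick, lying on the table; origin at the centre of its underside; its x axis points away from the robot, its y axis to the robot's left (turned by up to 0.2 rad). Three identical-looking sprung mounts stand on it in a row along y, about 170 mm apart, in any order
- pad_a_top (a point): centre of the top face of mount a's round rubber-topped pad (46 mm across, 16 mm thick disc on a coil spring). At rest it is 74 mm above the table; it moves straight down when pressed
- pad_a (a joint): how far mount a's pad is pressed down, m: 0 at rest (within 0.0005), 0.014 at its stop; springs back. Pushing it down takes 0 to 1 N at first, rising in proportion to travel; at the stop the three springs give between about 4 and 15 N, each clearly different (the softest gives about half of the next one or less at the same depth)
- tag_a_top (a point): centre of the top of mount a's tag: an upright aluminium tab, cap 14 by 30 mm, standing out of a small grey block (24 by 40 mm, top 50 mm above the table) on the same steel base (128 by 66 mm, 10 mm thick), 67 mm from the pad's centre on the far side from the robot (the mount is turned by up to 0.45 rad in all). With the tag fully up its top is 70 mm above the table, fully down 56 mm
- tag_a (a joint): how far mount a's tag is pushed down, m: starts between 0 and 0.003, 0.014 is fully down at its stop; it takes about 3 N to move and stays where it is left
- pad_b_top (a point): centre of the top face of mount b's round rubber-topped pad (46 mm across, 16 mm thick disc on a coil spring). At rest it is 74 mm above the table; it moves straight down when pressed
- pad_b (a joint): how far mount b's pad is pressed down, m: 0 at rest (within 0.0005), 0.014 at its stop; springs back. Pushing it down takes 0 to 1 N at first, rising in proportion to travel; at the stop the three springs give between about 4 and 15 N, each clearly different (the softest gives about half of the next one or less at the same depth)
- tag_b_top (a point): centre of the top of mount b's tag: an upright aluminium tab, cap 14 by 30 mm, standing out of a small grey block (24 by 40 mm, top 50 mm above the table) on the same steel base (128 by 66 mm, 10 mm thick), 67 mm from the pad's centre on the far side from the robot (the mount is turned by up to 0.45 rad in all). With the tag fully up its top is 70 mm above the table, fully down 56 mm
- tag_b (a joint): how far mount b's tag is pushed down, m: starts between 0 and 0.003, 0.014 is fully down at its stop; it takes about 3 N to move and stays where it is left
- pad_c_top (a point): centre of the top face of mount c's round rubber-topped pad (46 mm across, 16 mm thick disc on a coil spring). At rest it is 74 mm above the table; it moves straight down when pressed
- pad_c (a joint): how far mount c's pad is pressed down, m: 0 at rest (within 0.0005), 0.014 at its stop; springs back. Pushing it down takes 0 to 1 N at first, rising in proportion to travel; at the stop the three springs give between about 4 and 15 N, each clearly different (the softest gives about half of the next one or less at the same depth)
- tag_c_top (a point): centre of the top of mount c's tag: an upright aluminium tab, cap 14 by 30 mm, standing out of a small grey block (24 by 40 mm, top 50 mm above the table) on the same steel base (128 by 66 mm, 10 mm thick), 67 mm from the pad's centre on the far side from the robot (the mount is turned by up to 0.45 rad in all). With the tag fully up its top is 70 mm above the table, fully down 56 mm
- tag_c (a joint): how far mount c's tag is pushed down, m: starts between 0 and 0.003, 0.014 is fully down at its stop; it takes about 3 N to move and stays where it is left
- bush: loose black rubber bush, 32 mm across, 24 mm tall, standing on the board between two mounts; origin under its centre (a bystander: leave it alone)
- foot: loose turned wooden foot, 34 mm across, 36 mm tall, standing on the board between two mounts; origin under its centre (a bystander: leave it alone)
- wrench: loose steel wrench 160 mm long lying on the board near its right end, pointing roughly along x; origin at its middle, underside (a bystander: leave it alone)
- driver: loose screwdriver lying on the board near its left end, pointing roughly along x; origin at its middle, underside (a bystander: leave it alone)
- cork_block: loose cork sanding block 70 x 110 x 35 mm on the table to the left of the board; origin under its centre (a bystander: leave it alone)
- ferrule: loose brass ferrule, 26 mm across, 22 mm tall, standing on the board between two mounts; origin under its centre (a bystander: leave it alone)
- ear_muffs: loose yellow ear defenders, about 150 x 190 x 40 mm, on the table to the right of the board; origin between the cups, underside (a bystander: leave it alone)

How it is judged:
By the outcome, as a careful person would: the job done as asked, in the order asked, and still so for the second after the job is handed in, with the robot touching nothing.
It also fails if it takes over 45 s, if anything falls off the work surface, if the arm or the gripper's body presses on something with over 40 N, if the wrist force passes 120 N, or if a joint passes its speed limit or range.

## Robot

A 6-joint arm with a two-finger parallel gripper is mounted at the origin on the work surface. World frame = base frame: x ahead of the robot, y to its left, z up, the work surface at z = 0. Lengths are in mm, angles in rad, forces in N, time in s.
With the tool pointing down it reaches from about 350 to 775 mm from the base axis. Payload 7.3 kg.
Tool frame: the origin (TCP) lies at the very end of the fingers, on their centre line; the grasp point (between the pads) lies 19 mm behind it; z points along the fingers, y is the line along which they close (so a half turn about z gives the same grasp; the last joint's range is limited). The gripper opens to 92 mm and grips with 3 to 60 N. Pads are 19 mm wide; open, the fingers measure 130 mm over their backs; the gripper's body (75 mm by 190 mm) begins 47 mm behind the grasp point.
Start: joints at [0.994, 0.342, 1.524, -0, 1.275, -0.146], TCP at [219.227, 477.058, 226.741] pointing down, gripper open.
Joint ranges: [-2.53, 2.53], [-0.77, 2.02], [0.04, 2.7], [-1, 4.14], [0.28, 2.66], [-3.11, 3.11]. Speed limits (rad/s): [2.57, 2.57, 3.14, 3.14, 3.14, 3.14].

## Interface

Orientations are given as [roll, pitch, yaw] about the fixed x, y, z axes, in that order (R = Rz(yaw) Ry(pitch) Rx(roll)).
In Python, from plant import get_obs, vision, workorder gives the robot as it stands.
- The arm moves only by the shell command python3 -m pendant 'ROWS' [OPENING]. ROWS is a JSON object of lists of equal length, an entry for each row: "dp": the shift along the tool's x, y, z in m, a list of three; "rotation": the turn, a rotation vector about the tool's x, y, z in rad, a list of three. A call has 1 to 8 rows; each row is the pose to reach, as a shift and turn from the pose commanded when the call began, along the tool's axes at that moment; what a row does not reach only later rows make up. A row lasts 1/8 s, in which the tool goes at most 62.5 mm and 10.7 degrees, less where a joint would pass 70% of its speed; a pose out of reach is approached as far as the arm can. A call with a gripper value outside its range is refused whole. OPENING is the finger opening in m, from 0 to 0.0918, set as the call begins (- or left out, the last holds). The fingers move at their own pace and stop on an object; the grip force is fixed at half the most. Time passes only in rows, so rows that repeat a pose let the fingers close. It gives the time, the measured TCP pose, the force, the opening and the grip force at its end, in the units of the state.
- get_obs(): the state, without advancing time (a new reading comes with each control period).
- vision.capture(name): name is "scene" or "top"; returns a dict with "pixels" (400x640x3 uint8, red, green, blue), "vfov" (degrees; the focal length in pixels is half the picture's height over the tangent of half this angle, whatever the lens; pixels are square), "cx", "cy" (the principal point, pixels), "dist" ([k1, k2, p1, p2, k3] as OpenCV has them; the pictures are not rectified), "pose" (4x4, takes a point from camera to world coordinates). Camera axes: x right, y up, looking along -z (the intrinsics and any distortion apply to the point x, -y, -z); pixel columns grow to the right and rows downward; lengths in mm; the calibration is good to about 2 mm. A picture is of the moment at which its call begins. There is no depth.
- workorder.close_job(): hands the job in; it is judged then, once.
The state is a dict: "time": time; "joint_positions": joint angles; "dq": joint speeds; "tau": joint torques, N m; "tool_pos": TCP position; "tcp_rot": TCP orientation; "contact_force": force on the tool from outside, world axes, zero at the start; "moment": the same for the moment, N m; "grip_width": finger opening in mm; "finger_force": force on a finger pad.
Only numpy, scipy, OpenCV 4.12 (cv2) and the standard library are available. Lean on these libraries where they do the work, as an engineer would, in place of code of your own. Each camera call takes 0.05 s, during which the arm holds its last target. There are 200 camera calls.

## Working session

There is one attempt and no reset: what is moved stays moved. The work goes in short steps, Python scripts to look and compute and a shell command to move; the robot and the scene stay as the last step left them, time stands still between calls to the robot, and variables do not carry over. Pictures are saved under pics/ and viewed, at most 10 in all, crops included, and the job is handed in when it is done.

```bash
mkdir -p pics; python3 - <<'E'
from plant import get_obs, vision
import cv2,pickle
o=get_obs();print({k:o[k] for k in('time','tool_pos','tcp_rot','contact_force','grip_width')})
d={}
for n in('scene','top'):
    c=vision.capture(n);d[n]=c;cv2.imwrite(f'pics/{n}.png',c['pixels'][:,:,::-1])
    print(n,c['vfov'],c['cx'],c['cy'],c['dist'],c['pose'])
pickle.dump(d,open('cap.pkl','wb'))
E
```

```text
{'time': 0.0, 'tool_pos': array([218.99482826, 476.70284283, 226.04974528]), 'tcp_rot': array([-3.14008612e+00, -2.49192658e-04,  2.71080131e+00]), 'contact_force': array([ 0.21642213, -0.09530873,  0.31044388]), 'grip_width': 91.74497371585339}
scene 49.43249922017485 319.19431354574175 201.60908229277248 [-0.02428832  0.          0.          0.          0.        ] [[ 4.46011581e-01 -7.77902163e-01  4.42653244e-01  1.09252962e+03]
 [ 8.94937452e-01  3.80603490e-01 -2.32868935e-01 -3.29394865e+02]
 [ 1.26738784e-02  5.00009208e-01  8.65927344e-01  1.21648488e+03]
 [ 0.00000000e+00  0.00000000e+00  0.00000000e+00  1.00000000e+00]]
top 49.93929864788445 319.51109031299234 194.5544492779861 [-0.05038077  0.          0.          0.          0.        ] [[ 1.21751898e-02  9.84457109e-01 -1.75202643e-01  2.43584307e+02]
 [-9.99918920e-01  1.26404997e-02  1.54008587e-03 -1.78099722e+00]
 [ 3.73079743e-03  1.75169686e-01  9.84531189e-01  1.45512674e+03]
 [ 0.00000000e+00  0.00000000e+00  0.00000000e+00  1.00000000e+00]]
```

View pics/scene.png

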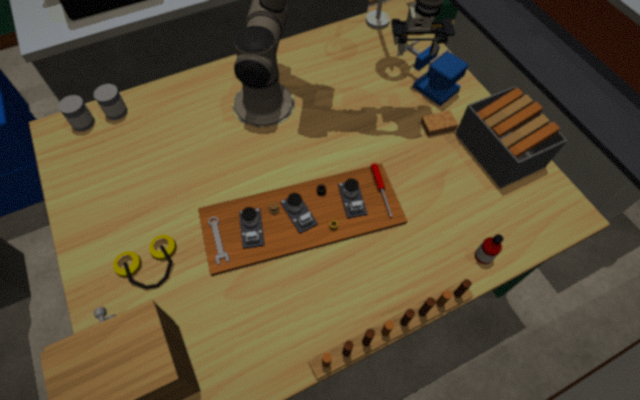

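View pics/top.png

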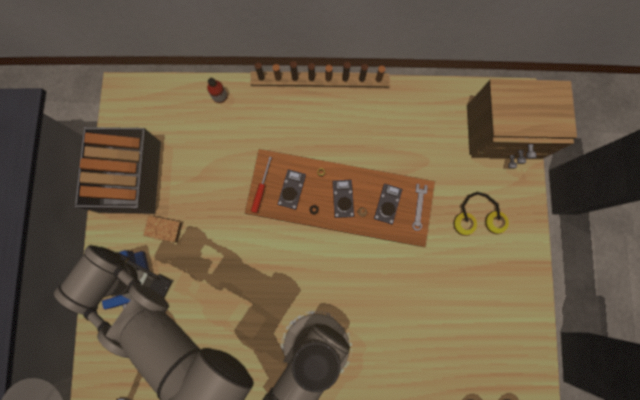

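The scene picture shows the mounts at about (352,195), (298,210) and (250,228). The top picture has them at (291,189), (344,200) and (389,204), with tags on the far side. I'll enlarge both.

```bash
python3 - <<'E'
import cv2
s=cv2.imread('pics/scene.png')[165:255,220:380];t=cv2.imread('pics/top.png')[160:232,265:415]
f=lambda i,k:cv2.convertScaleAbs(cv2.resize(i,None,fx=k,fy=k,interpolation=cv2.INTER_CUBIC),alpha=1.7)
cv2.imwrite('pics/s2.png',f(s,5));cv2.imwrite('pics/t2.png',f(t,5))
E
```

```text
(no output)
```

View pics/s2.png

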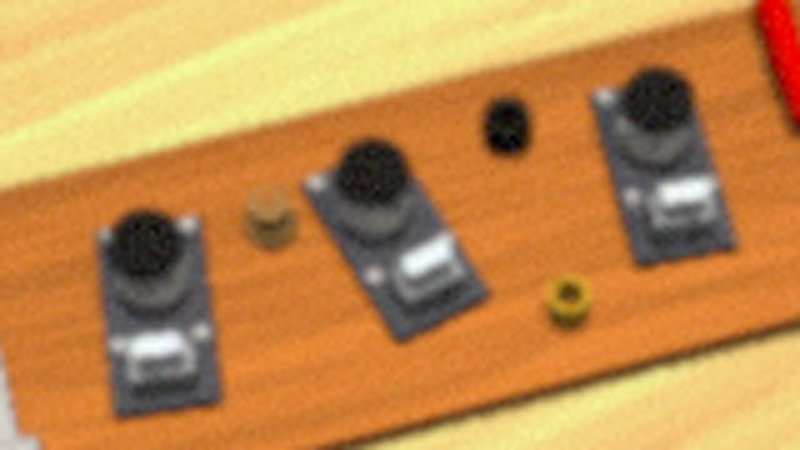

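View pics/t2.png

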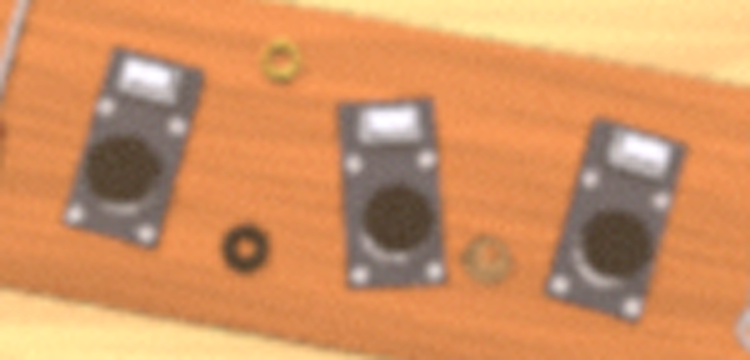

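The enlarged crops show dark pad tops and white tag caps, all clear. I'll triangulate both from the two views.

```bash
cat > h.py <<'E'
import numpy as np,cv2,pickle
d=pickle.load(open('cap.pkl','rb'))
def ray(n,uv):
    c=d[n];f=200/np.tan(np.radians(c['vfov']/2));K=np.array([[f,0,c['cx']],[0,f,c['cy']],[0,0,1]])
    x,y=cv2.undistortPoints(np.array([[uv]],float),K,np.array(c['dist']))[0,0]
    P=np.array(c['pose']);r=P[:3,:3]@[x,-y,-1];return P[:3,3],r/np.linalg.norm(r)
def tri(a,b):
    A=np.zeros((3,3));B=np.zeros(3)
    R=[ray('scene',a),ray('top',b)]
    for o,r in R:
        M=np.eye(3)-np.outer(r,r);A+=M;B+=M@o
    X=np.linalg.solve(A,B);return X,[np.linalg.norm(np.cross(X-o,r)) for o,r in R]
def plane(n,uv,z):
    o,r=ray(n,uv);return (o+r*(z-o[2])/r[2])[:2]
E
python3 - <<'E'
from h import *
np.set_printoptions(precision=1,suppress=True)
S=lambda p:(220+(p[0]+.5)/5-.5,165+(p[1]+.5)/5-.5)
T=lambda p:(265+(p[0]+.5)/5-.5,160+(p[1]+.5)/5-.5)
D={'L':((657,101),(122,169),(684,193),(148,76)),'M':((373,172),(398,217),(427,257),(389,122)),'R':((147,245),(615,243),(160,345),(641,152))}
for k,(a,b,c,e) in D.items():
    P=[]
    for s,t,z in((a,b,74),(c,e,69)):
        X,er=tri(S(s),T(t));q=[plane('scene',S(s),z),plane('top',T(t),z)];P.append(np.mean(q,0))
        print(k,X,er[0],*q)
    v=P[1]-P[0];print(' pad',P[0],'tag',P[1],'dist',np.linalg.norm(v),'yaw',np.arctan2(v[1],v[0]))
from plant import get_obs
from scipy.spatial.transform import Rotation as Ro
print(Ro.from_euler('xyz',get_obs()['tcp_rot']).as_matrix())
E
```

```text
L [493.5  96.6  65.6] 0.1868136880001218 [498.   93.6] [491.9  95.8]
L [557.3  81.1  61.5] 0.14956945277658446 [560.8  78.6] [555.5  80.5]
 pad [494.9  94.7] tag [558.1  79.5] dist 65.00845459342813 yaw -0.2356405551886072
M [463.4 -85.1  67.8] 0.03237989002125267 [466.8 -86.4] [462.5 -84.7]
M [528.1 -79.4  61.3] 0.07511013711997011 [531.8 -81.1] [526.5 -78.9]
 pad [464.7 -85.5] tag [529.2 -80. ] dist 64.73298643262936 yaw 0.08557752769398698
R [ 448.4 -227.7   64.9] 0.21643960738739612 [ 453.4 -228.7] [ 447.1 -226. ]
R [ 510.6 -246.1   59.2] 0.5631973236695395 [ 515.7 -246.3] [ 508.6 -245. ]
 pad [ 450.3 -227.4] tag [ 512.2 -245.6] dist 64.52535240329418 yaw -0.28669417393462193
[[-0.9  0.4 -0. ]
 [ 0.4  0.9 -0. ]
 [ 0.  -0.  -1. ]]
```

```bash
cat >> h.py <<'E'
from scipy.spatial.transform import Rotation as Ro
def step(p,yaw,q,yaw2):
    R=Ro.from_euler('xyz',[np.pi,0,yaw])
    print(np.round(R.inv().apply(np.array(q,float)-p)/1000,4),np.round((R.inv()*Ro.from_euler('xyz',[np.pi,0,yaw2])).as_rotvec(),4))
E
python3 -c "
from h import *
step([219.2,477.1,226.7],2.711,[495,95,100],2.906)
step([495,95,100],2.906,[465,-86,100],2.906)
step([465,-86,100],2.906,[450,-227.5,100],2.906)"
```

```text
[-0.4101 -0.2321  0.1267] [ 0.     0.    -0.195]
[-0.0131 -0.183  -0.    ] [0. 0. 0.]
[-0.0184 -0.1411 -0.    ] [0. 0. 0.]
```

```bash
python3 -m pendant '{"dp":[[-0.051,-0.029,0],[-0.102,-0.058,0],[-0.154,-0.087,0],[-0.205,-0.116,0.01],[-0.256,-0.145,0.025],[-0.308,-0.174,0.04],[-0.359,-0.203,0.055],[-0.410,-0.232,0.07]],"rotation":[[0,0,-0.02],[0,0,-0.05],[0,0,-0.08],[0,0,-0.1],[0,0,-0.13],[0,0,-0.16],[0,0,-0.18],[0,0,-0.195]]}' 0
python3 -m pendant '{"dp":[[0,0,0.02],[0,0,0.04],[0,0,0.0567],[0,0,0.0567],[0,0,0.0567]],"rotation":[[0,0,0],[0,0,0],[0,0,0],[0,0,0],[0,0,0]]}'
python3 -c "
from plant import vision,get_obs
import cv2;c=vision.capture('scene')['pixels'][125:245,200:400,::-1]
cv2.imwrite('pics/s3.png',cv2.convertScaleAbs(cv2.resize(c,None,fx=4,fy=4,interpolation=2),alpha=1.7))"
```

```text
time: 1.1
tool_pos: [495.7, 93.3, 156.1]
tcp_rot: [3.141, -0.0, 2.906]
contact_force: [0.5, 1.7, -0.2]
grip_width: 16.3
finger_force: 0.0
time: 1.72
tool_pos: [495.2, 95.1, 100.5]
tcp_rot: [3.141, 0.001, 2.906]
contact_force: [0.1, -1.0, -0.1]
grip_width: 0.7
finger_force: 0.0
```

View pics/s3.png

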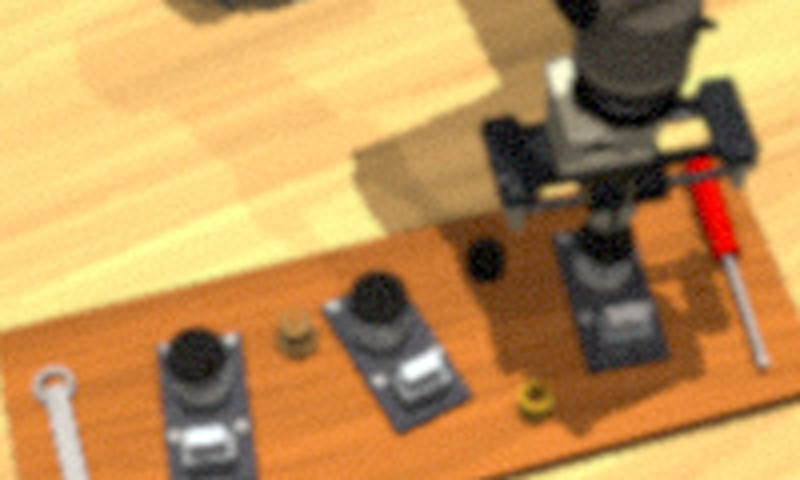

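The closed fingers stand over the left pad, with tips near (607,225) in the crop, and everything else is undisturbed. Next I press the left pad in stages and read the force at each.

```bash
python3 -m pendant '{"dp":[[0,0,0.012],[0,0,0.022],[0,0,0.022],[0,0,0.022]],"rotation":[[0,0,0],[0,0,0],[0,0,0],[0,0,0]]}'
python3 -m pendant '{"dp":[[0,0,0.004],[0,0,0.008],[0,0,0.009],[0,0,0.009],[0,0,0.009]],"rotation":[[0,0,0],[0,0,0],[0,0,0],[0,0,0],[0,0,0]]}'
python3 -m pendant '{"dp":[[0,0,0.003],[0,0,0.005],[0,0,0.006],[0,0,0.006],[0,0,0.006]],"rotation":[[0,0,0],[0,0,0],[0,0,0],[0,0,0],[0,0,0]]}'
```

```text
time: 2.28
tool_pos: [494.9, 95.1, 78.0]
tcp_rot: [3.142, -0.0, 2.906]
contact_force: [0.6, -0.7, 1.3]
grip_width: 0.6
finger_force: 0.0
time: 2.9
tool_pos: [495.1, 95.1, 69.2]
tcp_rot: [3.141, 0.0, 2.906]
contact_force: [0.9, -0.6, 1.4]
grip_width: 0.5
finger_force: 0.7
time: 3.52
tool_pos: [495.1, 95.1, 63.1]
tcp_rot: [3.141, 0.0, 2.906]
contact_force: [1.4, 0.1, 2.8]
grip_width: 0.4
finger_force: 1.6
```

```bash
cat > favg.py <<'E'
from plant import vision,get_obs
import numpy as np
F=[]
for i in range(10): vision.capture('top');o=get_obs();F.append([*o['contact_force'],o['tool_pos'][2]])
print(np.mean(F,0).round(2),np.std(F,0).round(2))
E
python3 favg.py
python3 -m pendant '{"dp":[[0,0,-0.006],[0,0,-0.018],[0,0,-0.037],[0,0,-0.037],[0,0,-0.037]],"rotation":[[0,0,0],[0,0,0],[0,0,0],[0,0,0],[0,0,0]]}'
python3 favg.py
```

```text
[ 1.510e+00 -3.000e-02  3.250e+00  6.312e+01] [0.57 0.61 0.57 0.02]
time: 4.65
tool_pos: [494.3, 95.0, 99.7]
tcp_rot: [-3.141, -0.001, 2.906]
contact_force: [0.2, -0.4, 0.3]
grip_width: 0.3
finger_force: 0.0
[-1.100e-01  2.000e-02 -2.100e-01  9.959e+01] [0.46 0.4  0.49 0.19]
```

```bash
python3 -m pendant '{"dp":[[-0.003,-0.046,0],[-0.006,-0.092,0],[-0.010,-0.138,0],[-0.0131,-0.183,0],[-0.0131,-0.183,0],[-0.0131,-0.183,0.010],[-0.0131,-0.183,0.020],[-0.0131,-0.183,0.024]],"rotation":[[0,0,0],[0,0,0],[0,0,0],[0,0,0],[0,0,0],[0,0,0],[0,0,0],[0,0,0]]}'
python3 -m pendant '{"dp":[[0,0,0.004],[0,0,0.009],[0,0,0.013],[0,0,0.013],[0,0,0.013]],"rotation":[[0,0,0],[0,0,0],[0,0,0],[0,0,0],[0,0,0]]}'
python3 favg.py
python3 -m pendant '{"dp":[[0,0,-0.006],[0,0,-0.018],[0,0,-0.037],[0,0,-0.037],[0,0,-0.037]],"rotation":[[0,0,0],[0,0,0],[0,0,0],[0,0,0],[0,0,0]]}'
python3 favg.py
```

```text
time: 6.15
tool_pos: [464.4, -84.8, 74.9]
tcp_rot: [3.141, -0.002, 2.907]
contact_force: [-0.6, -0.4, 1.0]
grip_width: 0.5
finger_force: 0.0
time: 6.78
tool_pos: [464.9, -85.3, 63.3]
tcp_rot: [3.141, -0.0, 2.906]
contact_force: [-1.1, 4.3, 7.8]
grip_width: 0.5
finger_force: 3.8
[-2.15  4.01  7.78 63.39] [0.41 0.3  0.4  0.01]
time: 7.9
tool_pos: [464.7, -86.0, 99.7]
tcp_rot: [-3.142, -0.0, 2.906]
contact_force: [-0.1, 0.9, 0.1]
grip_width: 0.2
finger_force: 0.0
[ 1.90e-01  3.70e-01 -9.00e-02  9.96e+01] [0.36 0.45 0.46 0.18]
```

```bash
python3 -m pendant '{"dp":[[-0.005,-0.036,0],[-0.010,-0.072,0],[-0.015,-0.108,0],[-0.0184,-0.141,0],[-0.0184,-0.141,0],[-0.0184,-0.141,0.010],[-0.0184,-0.141,0.020],[-0.0184,-0.141,0.024]],"rotation":[[0,0,0],[0,0,0],[0,0,0],[0,0,0],[0,0,0],[0,0,0],[0,0,0],[0,0,0]]}'
python3 -m pendant '{"dp":[[0,0,0.004],[0,0,0.009],[0,0,0.013],[0,0,0.013],[0,0,0.013]],"rotation":[[0,0,0],[0,0,0],[0,0,0],[0,0,0],[0,0,0]]}'
python3 favg.py
python3 -m pendant '{"dp":[[0,0,-0.006],[0,0,-0.018],[0,0,-0.037],[0,0,-0.037],[0,0,-0.037]],"rotation":[[0,0,0],[0,0,0],[0,0,0],[0,0,0],[0,0,0]]}'
python3 favg.py
```

```text
time: 9.4
tool_pos: [449.5, -226.2, 74.9]
tcp_rot: [3.141, -0.002, 2.907]
contact_force: [-0.7, -0.9, -0.3]
grip_width: 0.5
finger_force: 0.0
time: 10.02
tool_pos: [449.8, -226.6, 63.8]
tcp_rot: [3.141, -0.0, 2.906]
contact_force: [-3.1, 4.7, 11.1]
grip_width: 0.7
finger_force: 5.7
[-3.08  4.78 11.3  63.87] [0.65 0.38 0.53 0.01]
time: 11.15
tool_pos: [449.6, -227.3, 99.6]
tcp_rot: [3.141, -0.0, 2.906]
contact_force: [1.2, -0.3, -0.0]
grip_width: 0.8
finger_force: 0.0
[3.000e-01 1.400e-01 5.000e-02 9.954e+01] [0.58 0.46 0.34 0.21]
```

Forces at about 11 mm depth were 3.4 N (left), 7.9 N (middle) and 11.3 N (right), so the left spring is the softest. I push its tag next.

```bash
python3 -c "
from h import *
step([450,-227.5,100],2.906,[559,79.5,100],2.906)"
```

```text
[-0.0343  0.324   0.    ] [0. 0. 0.]
```

```bash
python3 -m pendant '{"dp":[[-0.006,0.054,-0.01],[-0.012,0.108,-0.01],[-0.018,0.162,-0.01],[-0.024,0.216,-0.01],[-0.030,0.270,-0.005],[-0.0343,0.324,0],[-0.0343,0.324,0],[-0.0343,0.324,0]],"rotation":[[0,0,0],[0,0,0],[0,0,0],[0,0,0],[0,0,0],[0,0,0],[0,0,0],[0,0,0]]}'
python3 -c "
from plant import vision,get_obs
import cv2
a=[vision.capture(n)['pixels'][:,:,::-1] for n in('scene','top')]
c=cv2.vconcat([a[0][145:220,280:400],a[1][150:225,260:380]])
cv2.imwrite('pics/s4.png',cv2.convertScaleAbs(cv2.resize(c,None,fx=4,fy=4,interpolation=2),alpha=1.7))"
```

```text
time: 12.65
tool_pos: [558.5, 79.5, 99.8]
tcp_rot: [-3.141, -0.0, 2.907]
contact_force: [-0.6, -0.1, 0.6]
grip_width: 0.5
finger_force: 0.0
```

View pics/s4.png

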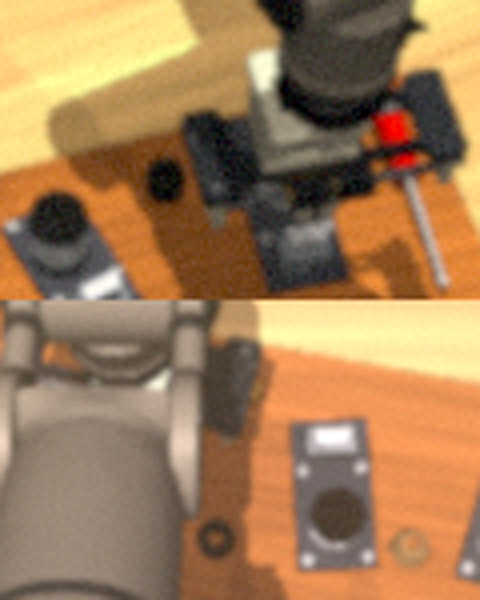

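The fingers are above the left mount's tag in the scene half, near (310,215), clear of the bush, pad and driver. Pressing down.

```bash
python3 -m pendant '{"dp":[[0,0,0.015],[0,0,0.026],[0,0,0.032],[0,0,0.036],[0,0,0.040],[0,0,0.040]],"rotation":[[0,0,0],[0,0,0],[0,0,0],[0,0,0],[0,0,0],[0,0,0]]}'
python3 -m pendant '{"dp":[[0,0,0.002],[0,0,0.004],[0,0,0.005],[0,0,0.005],[0,0,0.005]],"rotation":[[0,0,0],[0,0,0],[0,0,0],[0,0,0],[0,0,0]]}'
```

```text
time: 13.5
tool_pos: [559.1, 79.8, 59.9]
tcp_rot: [3.141, 0.0, 2.906]
contact_force: [0.2, 0.3, -0.4]
grip_width: 0.7
finger_force: 0.0
time: 14.12
tool_pos: [559.3, 79.8, 56.2]
tcp_rot: [3.141, 0.001, 2.906]
contact_force: [-1.9, -0.2, 10.2]
grip_width: 0.2
finger_force: 4.8
```

```bash
python3 -m pendant '{"dp":[[0,0,0.001],[0,0,0.0015],[0,0,0.0015],[0,0,0.0015]],"rotation":[[0,0,0],[0,0,0],[0,0,0],[0,0,0]]}'
python3 -m pendant '{"dp":[[0,0,-0.01],[0,0,-0.03],[0,0,-0.07],[-0.0,0,-0.12],[0.04,0,-0.14],[0.1,0,-0.14],[0.15,0.0,-0.14],[0.20,0.0,-0.14]],"rotation":[[0,0,0],[0,0,0],[0,0,0],[0,0,0],[0,0,0],[0,0,0],[0,0,0],[0,0,0]]}'
python3 -m pendant '{"dp":[[0,-0.05,0],[0,-0.1,0],[0,-0.15,0],[0,-0.2,0],[0,-0.2,0]],"rotation":[[0,0,0],[0,0,0],[0,0,0],[0,0,0],[0,0,0]]}'
python3 -c "
from plant import vision
import cv2
a=[vision.capture(n)['pixels'][:,:,::-1] for n in('scene','top')]
cv2.imwrite('pics/s5.png',cv2.convertScaleAbs(cv2.vconcat([cv2.resize(a[0][155:260,190:410],(660,315),interpolation=2),cv2.resize(a[1][145:240,235:455],(660,285),interpolation=2)]),alpha=1.7))"
```

```text
time: 14.62
tool_pos: [559.4, 79.8, 56.0]
tcp_rot: [3.141, 0.002, 2.906]
contact_force: [-6.0, 0.1, 20.0]
grip_width: 0.5
finger_force: 10.1
time: 15.62
tool_pos: [362.8, 126.7, 193.5]
tcp_rot: [3.141, 0.0, 2.906]
contact_force: [-0.7, 0.6, 0.4]
grip_width: 0.5
finger_force: 0.0
time: 16.25
tool_pos: [317.2, -70.8, 193.7]
tcp_rot: [-3.141, 0.001, 2.899]
contact_force: [0.9, 1.2, -0.5]
grip_width: 0.4
finger_force: 0.0
```

View pics/s5.png

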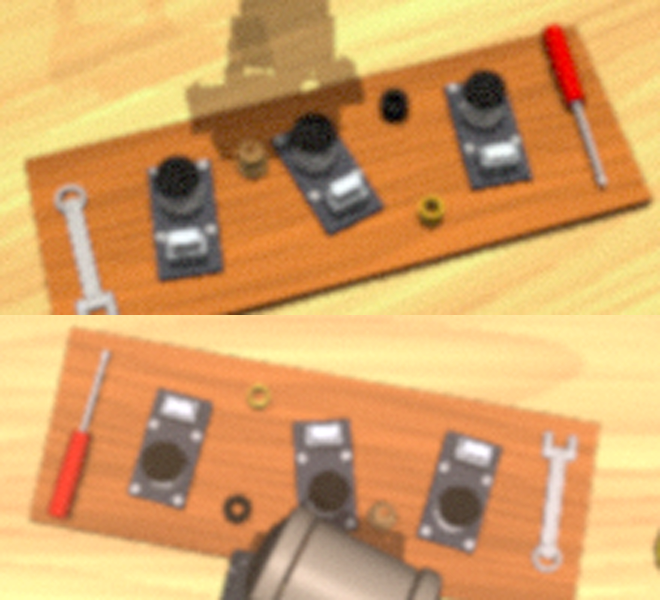

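The left tag at (499,155) now sits lower, the other two tags are still up, and the loose things haven't moved. The tag stopped at 56.0 mm under 20 N, which is its stop height, so I hand in.

```bash
python3 -c "
from plant import workorder;print(workorder.close_job())"
```

```text
the job is handed in; nothing more can be done
None
```

I pressed the three pads from left to right; the left mount was softest (3.4 N against 7.9 N and 11.3 N at about 11 mm), so I pushed its tag fully down to its stop, left the other two tags up, and handed the job in at about 16 s.

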